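# Row up glued turning blanks in the air-clamp jig and clamp them

## Task

Take the offcut out of the clamp jig's lane and put it in the yellow tray, then slide every glued blank on the bench into the lane, upright, in single file, closed up against the stop block and each other; the glue is wet, so keep the blanks standing on the bench and do not lift or tip them. Then push the valve's red-ball lever fully over to its green side, hold it there for three seconds and let it spring back to the middle, leaving the row closed up in the lane. Do not push the lever to its white side, and leave everything else on the bench where it is.

Things in the scene. Friction and masses are not known exactly. Their poses are not given: they have to be found in the camera images.
- jig: Fixed clamp jig. Lane with no floor (things stand on the bench) along jig y; origin mid-lane at bench level. Near pale rail: inner face x = -31 mm, 14 mm thick, 25 mm high, y -150 to 150 mm. Far side: red clamp pad, face x = +31 mm when open. Dark stop block, 45 mm high, face at y = +130 mm. Mouth at y = -145 mm; two wings, 25 mm high, flare to 130 mm apart at y = -211 mm.
- clamp (a joint): Travel in m of the steel clamp bar with its red pad towards the near rail (-x of jig), 0 = open; follows the lever at 0.04 m per rad, about 12 mm until the pad meets the blanks. The pad is 27 mm high (jig y -125 to 125 mm) and sprung: it gives up to 15 mm, from about 3 N on. Behind it two air cylinders (jig x 73 to 132 mm, 52 mm high).
- valve: Spring-centred hand valve fixed to the bench: steel foot 60 (x) x 130 (y) x 8 mm, blue block to 42 mm height; a green plate on the foot at the valve's +y side, a white one at -y. Origin at bench level under the middle. The lever's pivot is 42 mm above the origin; the lever swings in the valve's y-z plane.
- lever (a joint): Angle of the valve lever in rad: 0 = upright, spring-centred; positive = leaning to the green (+y) side, which closes the clamp; stops at +-0.6. Fully over means beyond 0.4 rad. Spring 0.8 N m/rad: with the clamp's push 4 to 10 N at the ball. Let go, it springs back to 0 and the clamp opens with it.
- lever_ball (a point): Centre of the red ball, 32 mm in diameter, at the lever's top, 100 mm from the pivot (142 mm above the bench when upright); the rod below is 10 mm thick.
- tray: Fixed yellow offcut tray, open on top, 110 (x) x 150 (y) x 35 mm high, 5 mm walls. Origin at the centre of its underside.
- offcut: Loose pale-wood offcut with a red stripe round its middle, a block 36 (x) x 56 (y) x 60 (z) mm, about 0.1 kg; origin at the centre of its underside as first found. It starts standing in the lane with its 56 mm side roughly along the lane.
- slot1 (a point): Point at bench level in the lane where the blank that is number 1 from the stop has its centre: jig x = -3 mm, y = 105 mm.
- slot2 (a point): Point at bench level in the lane where the blank that is number 2 from the stop has its centre: jig x = -3 mm, y = 55 mm.
- slot3 (a point): Point at bench level in the lane where the blank that is number 3 from the stop has its centre: jig x = -3 mm, y = 5 mm.
- slot4 (a point): Point at bench level in the lane where the blank that is number 4 from the stop has its centre: jig x = -3 mm, y = -45 mm.
- blank1: Freshly glued turning blank: an upright wooden cylinder 50 mm in diameter and 65 mm high with dark and red-brown bands, about 0.12 kg, sliding easily on the bench (friction 0.3 to 0.4); all alike; origin at the centre of its underside, z up. Starts on the open bench on the robot's right; three or four of the five are there (None: absent, or held).
- blank2: Freshly glued turning blank: an upright wooden cylinder 50 mm in diameter and 65 mm high with dark and red-brown bands, about 0.12 kg, sliding easily on the bench (friction 0.3 to 0.4); all alike; origin at the centre of its underside, z up. Starts on the open bench on the robot's right; three or four of the five are there (None: absent, or held).
- blank3: Freshly glued turning blank: an upright wooden cylinder 50 mm in diameter and 65 mm high with dark and red-brown bands, about 0.12 kg, sliding easily on the bench (friction 0.3 to 0.4); all alike; origin at the centre of its underside, z up. Starts on the open bench on the robot's right; three or four of the five are there (None: absent, or held).
- blank4: Freshly glued turning blank: an upright wooden cylinder 50 mm in diameter and 65 mm high with dark and red-brown bands, about 0.12 kg, sliding easily on the bench (friction 0.3 to 0.4); all alike; origin at the centre of its underside, z up. Starts on the open bench on the robot's right; three or four of the five are there (None: absent, or held).
- blank5: Freshly glued turning blank: an upright wooden cylinder 50 mm in diameter and 65 mm high with dark and red-brown bands, about 0.12 kg, sliding easily on the bench (friction 0.3 to 0.4); all alike; origin at the centre of its underside, z up. Starts on the open bench on the robot's right; three or four of the five are there (None: absent, or held).
- gouge: Loose turning tool lying down, 260 mm long, dark handle, origin about mid-length; a bystander to be left alone.
- sanding_block: Loose cork sanding block, 70 x 110 x 35 mm; a bystander to be left alone.
- chuck: Loose steel lathe chuck, 90 mm in diameter, 70 mm high; a bystander to be left alone.
- mallet: Loose wooden mallet lying down, 260 mm long; a bystander to be left alone.
Not all that is in view belongs to the job. Leave any purple look-alike of the blank4 alone.

How it is judged (in metres and radians):
On the way, in this order (a step that is already met when the one before it is completed fails the run):
1. the offcut lies in the tray, released (x of offcut in the frame of tray between -0.07 and 0.07 m and y of offcut in the frame of tray between -0.09 and 0.09 m and z of offcut in the frame of tray below 0.07 m and linear speed of offcut below 0.03 m/s and contact force between offcut and the fingers below 0.1 N and contact force between offcut and tray above 0.1 N), for 0.3 s.
2. all blanks stand in the lane in one closed row from the stop, with the lever in the middle ((horizontal distance between blank1 and slot1 below 0.018 m or horizontal distance between blank1 and slot2 below 0.018 m or horizontal distance between blank1 and slot3 below 0.018 m or horizontal distance between blank1 and slot4 below 0.018 m) and (horizontal distance between blank2 and slot1 below 0.018 m or horizontal distance between blank2 and slot2 below 0.018 m or horizontal distance between blank2 and slot3 below 0.018 m or horizontal distance between blank2 and slot4 below 0.018 m) and (horizontal distance between blank3 and slot1 below 0.018 m or horizontal distance between blank3 and slot2 below 0.018 m or horizontal distance between blank3 and slot3 below 0.018 m or horizontal distance between blank3 and slot4 below 0.018 m) and (horizontal distance between blank4 and slot1 below 0.018 m or horizontal distance between blank4 and slot2 below 0.018 m or horizontal distance between blank4 and slot3 below 0.018 m or horizontal distance between blank4 and slot4 below 0.018 m) and (horizontal distance between blank5 and slot1 below 0.018 m or horizontal distance between blank5 and slot2 below 0.018 m or horizontal distance between blank5 and slot3 below 0.018 m or horizontal distance between blank5 and slot4 below 0.018 m) and (horizontal distance between each of blank1, blank2, blank3, blank4, blank5 and slot2 above 0.018 m or horizontal distance between any of blank1, blank2, blank3, blank4, blank5 and slot1 below 0.018 m) and (horizontal distance between each of blank1, blank2, blank3, blank4, blank5 and slot3 above 0.018 m or horizontal distance between any of blank1, blank2, blank3, blank4, blank5 and slot2 below 0.018 m) and (horizontal distance between each of blank1, blank2, blank3, blank4, blank5 and slot4 above 0.018 m or horizontal distance between any of blank1, blank2, blank3, blank4, blank5 and slot3 below 0.018 m) and angle between each of blank1, blank2, blank3, blank4, blank5's own z axis and vertical below 0.15 rad and height (world z) of each of blank1, blank2, blank3, blank4, blank5 below 0.01 m and value of joint lever between -0.08 and 0.08 rad), for 0.3 s.
3. with the row in place, the lever is held over to the green side (beyond 0.4 rad) for at least 2 s ((horizontal distance between blank1 and slot1 below 0.018 m or horizontal distance between blank1 and slot2 below 0.018 m or horizontal distance between blank1 and slot3 below 0.018 m or horizontal distance between blank1 and slot4 below 0.018 m) and (horizontal distance between blank2 and slot1 below 0.018 m or horizontal distance between blank2 and slot2 below 0.018 m or horizontal distance between blank2 and slot3 below 0.018 m or horizontal distance between blank2 and slot4 below 0.018 m) and (horizontal distance between blank3 and slot1 below 0.018 m or horizontal distance between blank3 and slot2 below 0.018 m or horizontal distance between blank3 and slot3 below 0.018 m or horizontal distance between blank3 and slot4 below 0.018 m) and (horizontal distance between blank4 and slot1 below 0.018 m or horizontal distance between blank4 and slot2 below 0.018 m or horizontal distance between blank4 and slot3 below 0.018 m or horizontal distance between blank4 and slot4 below 0.018 m) and (horizontal distance between blank5 and slot1 below 0.018 m or horizontal distance between blank5 and slot2 below 0.018 m or horizontal distance between blank5 and slot3 below 0.018 m or horizontal distance between blank5 and slot4 below 0.018 m) and (horizontal distance between each of blank1, blank2, blank3, blank4, blank5 and slot2 above 0.018 m or horizontal distance between any of blank1, blank2, blank3, blank4, blank5 and slot1 below 0.018 m) and (horizontal distance between each of blank1, blank2, blank3, blank4, blank5 and slot3 above 0.018 m or horizontal distance between any of blank1, blank2, blank3, blank4, blank5 and slot2 below 0.018 m) and (horizontal distance between each of blank1, blank2, blank3, blank4, blank5 and slot4 above 0.018 m or horizontal distance between any of blank1, blank2, blank3, blank4, blank5 and slot3 below 0.018 m) and angle between each of blank1, blank2, blank3, blank4, blank5's own z axis and vertical below 0.15 rad and height (world z) of each of blank1, blank2, blank3, blank4, blank5 below 0.01 m and value of joint lever above 0.4 rad), for 2 s.
4. the lever has sprung back to the middle (value of joint lever between -0.08 and 0.08 rad), for 0.3 s.
At the end, for the whole second after the job is handed in: The offcut rests in the tray; every blank stands upright (within 0.15 rad) in the lane at rest, the row filling the places from the stop on without a gap, each within 18 mm of its place; the lever is back in the middle (within 0.08 rad) and the clamp open (within 5 mm) (all of step 1 and all of step 4 and (horizontal distance between blank1 and slot1 below 0.018 m or horizontal distance between blank1 and slot2 below 0.018 m or horizontal distance between blank1 and slot3 below 0.018 m or horizontal distance between blank1 and slot4 below 0.018 m) and (horizontal distance between blank2 and slot1 below 0.018 m or horizontal distance between blank2 and slot2 below 0.018 m or horizontal distance between blank2 and slot3 below 0.018 m or horizontal distance between blank2 and slot4 below 0.018 m) and (horizontal distance between blank3 and slot1 below 0.018 m or horizontal distance between blank3 and slot2 below 0.018 m or horizontal distance between blank3 and slot3 below 0.018 m or horizontal distance between blank3 and slot4 below 0.018 m) and (horizontal distance between blank4 and slot1 below 0.018 m or horizontal distance between blank4 and slot2 below 0.018 m or horizontal distance between blank4 and slot3 below 0.018 m or horizontal distance between blank4 and slot4 below 0.018 m) and (horizontal distance between blank5 and slot1 below 0.018 m or horizontal distance between blank5 and slot2 below 0.018 m or horizontal distance between blank5 and slot3 below 0.018 m or horizontal distance between blank5 and slot4 below 0.018 m) and (horizontal distance between each of blank1, blank2, blank3, blank4, blank5 and slot2 above 0.018 m or horizontal distance between any of blank1, blank2, blank3, blank4, blank5 and slot1 below 0.018 m) and (horizontal distance between each of blank1, blank2, blank3, blank4, blank5 and slot3 above 0.018 m or horizontal distance between any of blank1, blank2, blank3, blank4, blank5 and slot2 below 0.018 m) and (horizontal distance between each of blank1, blank2, blank3, blank4, blank5 and slot4 above 0.018 m or horizontal distance between any of blank1, blank2, blank3, blank4, blank5 and slot3 below 0.018 m) and angle between each of blank1, blank2, blank3, blank4, blank5's own z axis and vertical below 0.15 rad and height (world z) of each of blank1, blank2, blank3, blank4, blank5 below 0.01 m and value of joint clamp below 0.005 m and linear speed of each of blank1, blank2, blank3, blank4, blank5 below 0.03 m/s); the robot touches nothing.
It fails at once if a blank is lifted more than 30 mm off the bench (height (world z) of any of blank1, blank2, blank3, blank4, blank5 above 0.03 m).
It fails at once if a blank is tipped over (angle between any of blank1, blank2, blank3, blank4, blank5's own z axis and vertical above 0.6 rad).
It fails at once if the valve lever is pushed well over to the white side (beyond -0.3 rad) (value of joint lever below -0.3 rad).
It fails at once if one of the bystanders (gouge, sanding block, lathe chuck, mallet) is moved more than 50 mm (distance of any of gouge, sanding_block, chuck, mallet from where it was at the start of the episode above 0.05 m).
Of blank1, blank2, blank3, blank4, blank5 only 3 to 4 are there at a start; the rules pass over those that are not, and their reading is None.
At some moment in a run one of blank1, blank2, blank3, blank4, blank5, offcut may be knocked a few centimetres aside while the robot is not near it.
Once in a run the grip may slacken for a moment while it holds something.
It also fails if it takes over 210 s, if anything falls off the work surface, if the arm or the gripper's body presses on something with over 40 N, if the wrist force passes 120 N, or if a joint passes its speed limit or range.

## Robot

A 7-joint arm with a two-finger parallel gripper is mounted at the origin on the work surface. World frame = base frame: x ahead of the robot, y to its left, z up, the work surface at z = 0. Lengths are in m, angles in degrees, forces in N, time in s.
With the tool pointing down it reaches from about 0.425 to 0.875 m from the base axis. Payload 4.7 kg.
Tool frame: the origin (TCP) lies at the very end of the fingers, on their centre line; the grasp point (between the pads) lies env.grip_point_offset behind it (env.grip_point_offset is the distance from the TCP to the grasp point, in m); z points along the fingers, y is the direction in which the jaws open and shut (so a half turn about z gives the same grasp; the last joint's range is limited). The gripper opens to 87 mm and grips with 3 to 60 N. Pads are 19 mm wide; open, the fingers measure 117 mm over their backs; the gripper's body (75 mm by 190 mm) begins 51 mm behind the grasp point.
Start: joints at [68.818, 18.392, -4.016, 83.108, 1.295, 78.541, -3.26], TCP at [0.243, -0.603, 0.223] pointing down, gripper open.
Joint ranges: [-163.93, 163.93], [-17.29, 119.83], [-79.2, 71.16], [3.27, 140.29], [-89.18, 269.18], [5.43, 117.66], [-154.24, 154.24]. Speed limits (degrees/s): [147.25, 147.25, 180, 180, 180, 180, 180].

## Interface

Orientations are given as [roll, pitch, yaw] about the fixed x, y, z axes, in that order (R = Rz(yaw) Ry(pitch) Rx(roll)).
In Python, from cell import env gives the robot as it stands.
- The arm moves only by the tool send_rows, never from a script. Its argument "plan" is a list of rows, each a list of 7 numbers: the finger opening in mm, from 0 to 87, then the shift along the tool's x, y, z in mm, then the turn, a rotation vector about the tool's x, y, z in rad. A call has 1 to 12 rows; each row shifts and turns the commanded pose from where the row before left it, along the tool's axes as they then stand; what a row does not reach is not made up. A row lasts 1/10 s, in which the tool goes at most 50 mm and 8.59 degrees, less where a joint would pass 70% of its speed; a pose out of reach is approached as far as the arm can. A call is refused whole if a number of a shift passes 50 or a number of a turn 0.15, either way. A call with a gripper value outside its range is refused whole. The fingers move at their own pace and stop on an object; "grip_force" is the grip in N (left out, the last holds). Time passes only in rows, so rows that do not move let the fingers close. It gives the time, the measured TCP pose, the force and the opening at its end, in the units of the state.
- env.get_obs(): the state, without advancing time (a new reading comes with each control period).
- env.read_camera(name): name is "side" or "top" or "wrist"; returns the picture (480x640x3 uint8, red, green, blue); there is no depth.
- env.get_calibration(name): a dict with "fx", "fy", "cx", "cy" (pixels), "extrinsics" (4x4, takes a point from camera to world coordinates). Camera axes: x right, y down, z forward; pixel columns grow to the right and rows downward; lengths in m; the calibration is good to about 2 mm. A picture is of the moment at which its call begins: read the wrist's pose just before it. get_calibration takes no time and is no camera call; for the wrist camera it gives the pose at the moment of the call.
- env.sign_off(): hands the job in, once; it reports no verdict.
Trained networks look in the newest picture that a camera, given by its name, has taken for a name from the list of things; names that differ only in an ending like _2 or _b are one class to them, and where a whole thing is asked for, a point or a joint stands for the part that bears it (a point fixed in the world has none). Each returns a list of dicts, best first, with "confidence" (0 to 1); they miss things now and then, are a little off and sometimes report something else, mostly with a low value. They report only what shows in the picture. A call takes as long as a camera call. They do not tell look-alikes from the thing itself.
- env.regions_of(camera, query): "region" (480x640 bool, what is visible of it) and "rect" ([left, top, right, bottom] in pixels, round what is visible of it).
The state is a dict: "time_s": time; "qpos": joint angles; "joint_velocities": joint speeds; "effort": joint torques, N m; "tool_pos": TCP position; "tool_rot": TCP orientation; "force": force on the tool from outside, world axes, zero at the start; "wrist_torque": the same for the moment, N m; "grip_width": finger opening in m.
Only numpy, scipy, OpenCV 4.12 (cv2) and the standard library are available. Lean on these libraries where they do the work, as an engineer would, in place of code of your own. Each camera call takes 0.05 s, during which the arm holds its last target. There are 200 camera calls.

## Working session

There is one attempt and no reset: what is moved stays moved. The work goes in short steps, Python scripts to look and compute and a tool call to move; the robot and the scene stay as the last step left them, time stands still between calls to the robot, and variables do not carry over. Pictures are saved under pics/ and viewed, about 12 in all and at most 16, crops included, and the job is handed in when it is done.

Besides the shell and the picture viewer there is one more tool, called after ">>>" as name(argument=value, ...) on one line, values as JSON. send_rows: Moves the arm, as the interface text tells. Its arguments: {"type":"object","properties":{"plan":{"type":"array"},"grip_force":{"type":"number"}},"required":["plan"]}

```bash
ls; mkdir -p pics
python3 - <<'E'
from cell import env
import cv2,numpy as np
o=env.get_obs(); print(o['time_s'],o['tool_pos'],o['tool_rot'],o['grip_width'],env.grip_point_offset)
for c in('top','side','wrist'):
    im=env.read_camera(c); cv2.imwrite(f'pics/{c}0.png',im[:,:,::-1]); k=env.get_calibration(c); print(c,k['fx'],k['cx'],k['cy'],np.round(k['extrinsics'],3).tolist())
    for q in('blank1','offcut','tray','jig','valve','lever_ball','gouge','mallet','chuck','sanding_block'):
        print(q,[(round(r['confidence'],2),np.round(r['rect']).tolist()) for r in env.regions_of(c,q)]) if c=='top' else 0
E
```

```text
pics
0.0 [ 0.24312267 -0.60222098  0.2214465 ] [-1.79889971e+02  7.18386128e-03  2.19933791e+01] 0.08730821747629806 0.0187
top 479.2576535595239 317.28423716531756 235.19697489386226 [[-0.024, -0.99, 0.138, 0.306], [-1.0, 0.025, 0.008, -0.022], [-0.011, -0.137, -0.99, 1.377], [0.0, 0.0, 0.0, 1.0]]
blank1 [(0.94, [445.0, 248.0, 470.0, 269.0]), (0.94, [425.0, 174.0, 444.0, 194.0]), (0.89, [391.0, 265.0, 415.0, 289.0]), (0.83, [353.0, 230.0, 373.0, 250.0]), (0.66, [386.0, 182.0, 407.0, 201.0]), (0.61, [396.0, 232.0, 414.0, 245.0]), (0.52, [266.0, 241.0, 313.0, 269.0])]
offcut [(0.64, [273.0, 184.0, 290.0, 205.0]), (0.56, [353.0, 229.0, 372.0, 250.0])]
tray [(0.92, [192.0, 235.0, 248.0, 278.0]), (0.7, [235.0, 173.0, 325.0, 194.0]), (0.32, [448.0, 248.0, 468.0, 265.0])]
jig [(0.85, [229.0, 148.0, 356.0, 220.0])]
valve [(0.67, [266.0, 244.0, 314.0, 267.0])]
lever_ball [(0.4, [278.0, 243.0, 292.0, 256.0])]
gouge [(0.72, [360.0, 239.0, 377.0, 333.0]), (0.42, [273.0, 185.0, 293.0, 204.0])]
mallet [(0.65, [133.0, 148.0, 192.0, 233.0])]
chuck [(0.74, [460.0, 170.0, 495.0, 202.0])]
sanding_block [(0.7, [163.0, 272.0, 206.0, 314.0])]
side 620.4137002209714 312.39657050112385 235.6767019562453 [[0.967, -0.196, 0.16, 0.208], [-0.253, -0.765, 0.593, -0.995], [0.006, -0.614, -0.789, 1.38], [0.0, 0.0, 0.0, 1.0]]
wrist 410.09849874971553 313.4112002492231 236.48112037828463 [[0.374, -0.9, -0.224, 0.303], [-0.927, -0.363, -0.09, -0.578], [-0.0, 0.241, -0.971, 0.384], [0.0, 0.0, 0.0, 1.0]]
```

Run:
```python
import cv2
im=cv2.imread('pics/top0.png'); cv2.imwrite('pics/top0c.png',cv2.resize(im[130:350,120:520],(800,440),interpolation=cv2.INTER_CUBIC))
```

```text
(no output)
```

View pics/top0c.png

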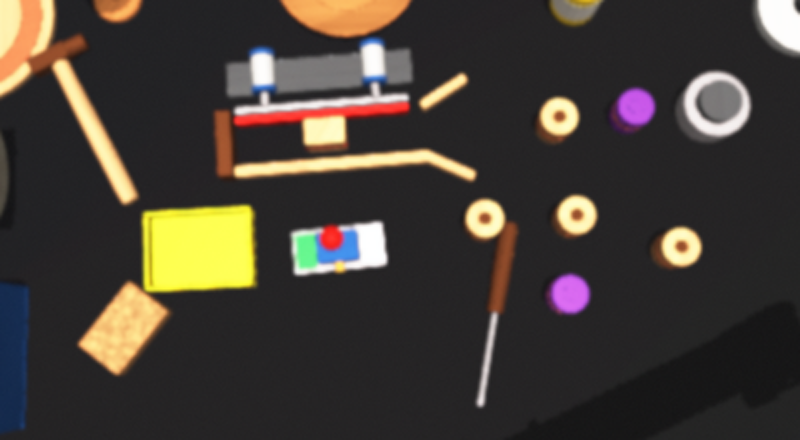

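View pics/side0.png

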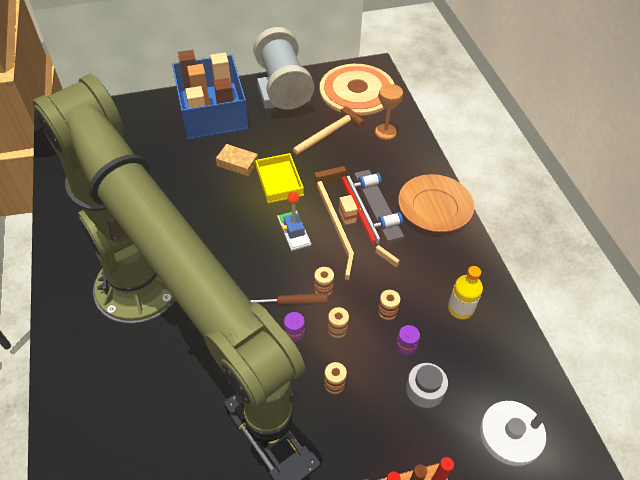

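The crop shows four wooden blanks at full-image pixels (399,188), (362,239), (408,237) and (460,253), plus two purple look-alikes. The gouge handle lies close to blank (362,239). The jig's stop is at the left, the offcut at (282,196), and the valve's green side at the left.

```bash
cat > h.py <<'E'
from cell import env
import cv2,numpy as np
from scipy.spatial.transform import Rotation as R
def w(k,u,v,z):
    E=np.array(k['extrinsics']); d=E[:3,:3]@[(u-k['cx'])/k['fx'],(v-k['cy'])/k['fy'],1]
    return E[:3,3]+d*(z-E[2,3])/d[2]
def px(k,p):
    E=np.array(k['extrinsics']); c=E[:3,:3].T@(np.asarray(p)-E[:3,3]); return k['fx']*c[0]/c[2]+k['cx'],k['fy']*c[1]/c[2]+k['cy']
def mv(target,yaw):
    "tool-frame total shift (mm) and yaw turn (rad) about tool z to a down-pointing target"
    o=env.get_obs(); M=R.from_euler('xyz',o['tool_rot'],degrees=True)
    t=R.from_euler('xyz',[180,0,yaw],degrees=True)
    print('pos',np.round(o['tool_pos'],4),'rpy',np.round(o['tool_rot'],1),'t',o['time_s'])
    print('shift mm in current tool axes',np.round(M.inv().apply(np.array(target)-o['tool_pos'])*1000,1),'in target axes',np.round(t.inv().apply(np.array(target)-o['tool_pos'])*1000,1),'rotvec',np.round((M.inv()*t).as_rotvec(),3))
E
python3 - <<'E'
from h import *
k=env.get_calibration('top')
P=lambda n,x,y,z:print(n,np.round(w(k,120+x/2,130+y/2,z),3))
P('railL inner top',235,167,.025);P('rail mouth inner',428,151,.025)
P('padL',236,124,.027);P('padR',408,110,.027);P('stop R top edge far',232,111,.045);P('stop near',234,175,.045)
for n,x,y in(('A',558,117),('B',485,218),('C',577,215),('D',680,247),('purp1',636,107),('purp2',569,293)):P(n,x,y,.065)
P('offcut',325,131,.06);P('ball',331,238,.142);P('valve L',295,252,.008);P('valve R',384,244,.008)
P('trayc',199,249,.035);P('gouge tip handle',512,225,.02);P('chuck',718,102,.07)
mv([.6,-.0,.3],93)
E
```

```text
railL inner top [0.563 0.216 0.025]
rail mouth inner [ 0.579 -0.062  0.025]
padL [0.625 0.214 0.027]
padR [ 0.639 -0.035  0.027]
stop R top edge far [0.64  0.217 0.045]
stop near [0.547 0.214 0.045]
A [ 0.614 -0.244  0.065]
B [ 0.474 -0.137  0.065]
C [ 0.475 -0.263  0.065]
D [ 0.428 -0.402  0.065]
purp1 [ 0.626 -0.353  0.065]
purp2 [ 0.369 -0.247  0.065]
offcut [0.604 0.083 0.06 ]
ball [0.444 0.071 0.142]
valve L [0.44  0.133 0.008]
valve R [0.448 0.005 0.008]
trayc [0.445 0.265 0.035]
gouge tip handle [ 0.469 -0.178  0.02 ]
chuck [ 0.629 -0.466  0.07 ]
pos [ 0.2434 -0.6027  0.2226] rpy [180.   0.  22.] t 0.65
shift mm in current tool axes [ 556.4 -425.3  -77.5] in target axes [583.2 387.7 -77.4] rotvec [ 0.     0.    -1.239]
```

>>> send_rows(plan=[[87, 0, 0, -10, 0, 0, -0.138], [87, 0, 0, -10, 0, 0, -0.138], [87, 0, 0, -10, 0, 0, -0.138], [87, 0, 0, -10, 0, 0, -0.138], [87, 0, 0, -10, 0, 0, -0.138], [87, 0, 0, -10, 0, 0, -0.138], [87, 0, 0, -10, 0, 0, -0.138], [87, 0, 0, -8, 0, 0, -0.138], [87, 0, 0, 0, 0, 0, -0.135], [87, 0, 0, 0, 0, 0, 0]])

```text
time_s: 1.65
tool_pos: [0.2434, -0.6029, 0.3009]
tool_rot: [180.0, 0.0, 93.0]
force: [0.4, -0.1, -0.9]
grip_width: 0.0871
```

>>> send_rows(plan=[[87, 20, 13, 0, 0, 0, 0], [87, 38, 25, 0, 0, 0, 0], [87, 40, 27, 0, 0, 0, 0], [87, 40, 27, 0, 0, 0, 0], [87, 40, 27, 0, 0, 0, 0], [87, 40, 27, 0, 0, 0, 0], [87, 40, 27, 0, 0, 0, 0], [87, 40, 27, 0, 0, 0, 0], [87, 40, 27, 0, 0, 0, 0], [87, 40, 27, 0, 0, 0, 0], [87, 40, 27, 0, 0, 0, 0], [87, 40, 27, 0, 0, 0, 0]])

```text
time_s: 2.85
tool_pos: [0.5277, -0.1276, 0.3007]
tool_rot: [180.0, 0.0, 92.7]
force: [1.1, -0.1, 0.2]
grip_width: 0.0872
```

>>> send_rows(plan=[[87, 40, 27, 0, 0, 0, 0], [87, 40, 27, 0, 0, 0, 0], [87, 30, 15, 0, 0, 0, 0], [87, 15, 10, 0, 0, 0, 0], [87, 0, 0, 0, 0, 0, 0], [87, 0, 0, 0, 0, 0, 0]])

```text
time_s: 3.45
tool_pos: [0.5993, -0.001, 0.3001]
tool_rot: [-179.9, 0.0, 92.9]
force: [-0.3, 0.2, 0.2]
grip_width: 0.0875
```

Run:
```python
from h import *
mv([.604,.083,.3],93)
k=env.get_calibration('wrist'); im=env.read_camera('wrist'); print(np.round(k['extrinsics'],3).tolist())
np.save('kE.npy',k['extrinsics'])
cv2.imwrite('pics/w1.png',im[:,:,::-1])
```

```text
pos [ 0.5993 -0.001   0.3001] rpy [-179.9    0.    92.9] t 3.45
shift mm in current tool axes [83.7  9.   0.1] in target axes [83.6  9.1  0.1] rotvec [-0.001  0.001 -0.002]
[[0.999, 0.049, 0.011, 0.596], [0.05, -0.969, -0.241, 0.065], [-0.001, 0.241, -0.971, 0.462], [0.0, 0.0, 0.0, 1.0]]
```

View pics/w1.png

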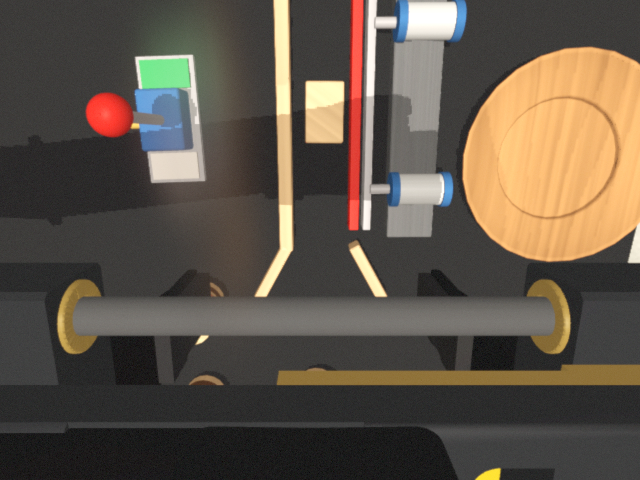

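Run:
```python
from h import *
k=env.get_calibration('wrist')
for n,u,v,z in(('rail0',290,5,.025),('rail1',293,235,.025),('pad0',351,5,.027),('pad1',349,229,.027),('off1',306,82,.06),('off2',344,143,.06),('off3',305,143,.06),('ball',109,115,.142),('valve tl',136,58,.008),('tr',193,55,.008),('bl',152,181,.008),('br',204,180,.008)):print(n,np.round(w(k,u,v,z),4))
```

```text
rail0 [0.5666 0.1835 0.025 ]
rail1 [ 0.5778 -0.0441  0.025 ]
pad0 [0.6251 0.1858 0.027 ]
pad1 [ 0.6385 -0.034   0.027 ]
off1 [0.5859 0.1105 0.06  ]
off2 [0.6246 0.0574 0.06  ]
off3 [0.5874 0.0555 0.06  ]
ball [0.4415 0.0705 0.142 ]
valve tl [0.4088 0.1313 0.008 ]
tr [0.4675 0.137  0.008 ]
bl [0.4194 0.0054 0.008 ]
br [0.4768 0.0093 0.008 ]
```

>>> send_rows(plan=[[87, 30, 4, 20, 0, 0, 0], [87, 30, 3, 40, 0, 0, 0], [87, 24, 3, 40, 0, 0, 0], [87, 0, 0, 50, 0, 0, 0], [87, 0, 0, 45, 0, 0, 0], [87, 0, 0, 30, 0, 0, 0], [87, 0, 0, 25, 0, 0, 0], [87, 0, 0, 15, 0, 0, 0], [87, 0, 0, 0, 0, 0, 0]])

```text
time_s: 4.4
tool_pos: [0.6037, 0.0817, 0.0336]
tool_rot: [-179.8, 0.1, 92.8]
force: [0.1, -0.1, -0.2]
grip_width: 0.0868
```

>>> send_rows(plan=[[30, 0, 0, 0, 0, 0, 0], [30, 0, 0, 0, 0, 0, 0], [30, 0, 0, 0, 0, 0, 0], [30, 0, 0, 0, 0, 0, 0], [30, 0, 0, 0, 0, 0, 0], [30, 0, 0, 0, 0, 0, 0]], grip_force=25)

```text
time_s: 5.0
tool_pos: [0.6053, 0.084, 0.0358]
tool_rot: [180.0, 0.0, 93.0]
force: [0.5, -0.5, -0.4]
grip_width: 0.0466
```

>>> send_rows(plan=[[20, 0, 0, 0, 0, 0, 0], [20, 0, 0, 0, 0, 0, 0], [20, 0, 0, 0, 0, 0, 0], [20, 0, 0, 0, 0, 0, 0], [20, 0, 0, -10, 0, 0, 0], [20, 0, 0, -20, 0, 0, 0], [20, 0, 0, -40, 0, 0, 0], [20, 0, 0, -40, 0, 0, 0], [20, 0, 0, -40, 0, 0, 0], [20, 0, 0, -40, 0, 0, 0], [20, 0, 0, -10, 0, 0, 0], [20, 0, 0, 0, 0, 0, 0]])

```text
time_s: 6.2
tool_pos: [0.6062, 0.0845, 0.2381]
tool_rot: [179.8, 0.0, 93.0]
force: [0.6, 0.4, -0.8]
grip_width: 0.0364
```

>>> send_rows(plan=[[20, 15, -12, 0, 0, 0, 0], [20, 30, -24, 0, 0, 0, 0], [20, 35, -28, 0, 0, 0, 0], [20, 35, -28, 0, 0, 0, 0], [20, 35, -28, 0, 0, 0, 0], [20, 25, -20, 0, 0, 0, 0], [20, 14, -10, 0, 0, 0, 0], [20, 0, 0, 20, 0, 0, 0], [20, 0, 0, 40, 0, 0, 0], [20, 0, 0, 40, 0, 0, 0], [20, 0, 0, 40, 0, 0, 0], [20, 0, 0, 20, 0, 0, 0]])

```text
time_s: 7.4
tool_pos: [0.4425, 0.2626, 0.0707]
tool_rot: [-179.6, 0.2, 92.9]
force: [-1.0, 0.5, -1.1]
grip_width: 0.0358
```

>>> send_rows(plan=[[20, 0, 0, 15, 0, 0, 0], [20, 0, 0, 13, 0, 0, 0], [20, 0, 0, 5, 0, 0, 0], [20, 0, 0, 0, 0, 0, 0], [20, 0, 0, 0, 0, 0, 0], [60, 0, 0, 0, 0, 0, 0], [60, 0, 0, 0, 0, 0, 0], [60, 0, 0, 0, 0, 0, 0], [60, 0, 0, 0, 0, 0, 0], [60, 0, 0, -15, 0, 0, 0], [60, 0, 0, -40, 0, 0, 0], [60, 0, 0, -40, 0, 0, 0]])

```text
time_s: 8.6
tool_pos: [0.4448, 0.265, 0.1391]
tool_rot: [-179.9, -0.0, 93.0]
force: [1.1, 0.5, 1.3]
grip_width: 0.0598
```

Run:
```python
from h import *
mv([.614,-.244,.3],93)
env.read_camera('top');k=env.get_calibration('top')
im=env.read_camera('top')
cv2.imwrite('pics/top1.png',cv2.resize(im[130:350,120:520],(800,440),interpolation=cv2.INTER_CUBIC)[:,:,::-1])
for q,z in(('offcut',.06),('blank1',.065)):
  for r in env.regions_of('top',q):
    m=r['region']; v,u=np.nonzero(m); c=im[m].mean(0); a=r['rect']
    print(q,round(r['confidence'],2),np.round(a),c.round(),np.round(w(k,u.mean(),v.mean(),z/2),3))
```

```text
pos [0.4448 0.265  0.1391] rpy [-179.9   -0.    93. ] t 8.6
shift mm in current tool axes [-517.2  141.9 -161.2] in target axes [-517.1  142.4 -160.9] rotvec [-0.002 -0.     0.001]
offcut 0.68 [227. 147. 354. 220.] [174. 141. 127.] [0.65  0.089 0.03 ]
offcut 0.57 [216. 242. 230. 257.] [208. 160.  94.] [0.449 0.255 0.03 ]
blank1 0.8 [446. 245. 468. 266.] [208. 184. 133.] [ 0.428 -0.403  0.032]
blank1 0.8 [390. 179. 407. 201.] [214. 189. 136.] [ 0.617 -0.248  0.032]
blank1 0.76 [395. 231. 418. 247.] [220. 196. 142.] [ 0.477 -0.265  0.032]
blank1 0.71 [352. 231. 375. 248.] [234. 213. 156.] [ 0.476 -0.137  0.032]
blank1 0.71 [425. 175. 448. 192.] [157.  69. 180.] [ 0.628 -0.354  0.032]
```

View pics/top1.png

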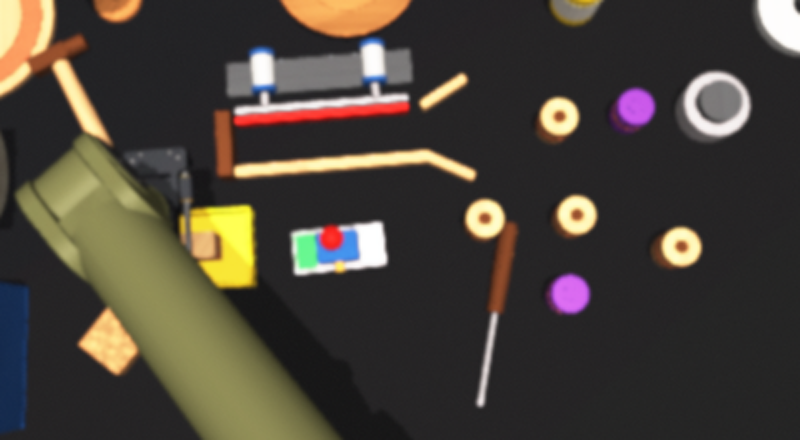

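The offcut stands in the tray at crop (205,246). The four blanks have not moved. Next is blank A at (0.614,-0.244).

>>> send_rows(plan=[[87, 0, 0, -40, 0, 0, 0], [87, 0, 0, -40, 0, 0, 0], [87, -20, 5, -20, 0, 0, 0], [87, -40, 11, 0, 0, 0, 0], [87, -45, 12, 0, 0, 0, 0], [87, -45, 12, 0, 0, 0, 0], [87, -45, 12, 0, 0, 0, 0], [87, -45, 12, 0, 0, 0, 0], [87, -45, 12, 0, 0, 0, 0], [87, -45, 12, 0, 0, 0, 0], [87, -45, 12, 0, 0, 0, 0], [87, -45, 12, 0, 0, 0, 0]])

```text
time_s: 10.0
tool_pos: [0.5788, -0.1504, 0.2363]
tool_rot: [-179.9, -0.0, 93.0]
force: [0.6, 0.0, 0.4]
grip_width: 0.0867
```

>>> send_rows(plan=[[87, -45, 12, 0, 0, 0, 0], [87, -36, 12, 0, 0, 0, 0], [87, -16, 6, 0, 0, 0, 0], [87, 0, 0, 0, 0, 0, 0], [87, 0, 0, 0, 0, 0, 0]])

```text
time_s: 10.5
tool_pos: [0.6137, -0.2428, 0.2363]
tool_rot: [-179.9, -0.1, 93.0]
force: [-0.4, 0.5, 0.3]
grip_width: 0.0869
```

Run:
```python
from h import *
mv([.615,-.245,.035],93)
im=env.read_camera('top');k=env.get_calibration('top')
for r in env.regions_of('top','blank1'):
    m=r['region']; v,u=np.nonzero(m); a=r['rect']
    print(round(r['confidence'],2),np.round(a),im[m].mean(0).round(),np.round(w(k,u.mean(),v.mean(),.032),3))
k=env.get_calibration('wrist'); im=env.read_camera('wrist')
cv2.imwrite('pics/w2.png',im[:,:,::-1])
```

```text
pos [ 0.6137 -0.2428  0.2363] rpy [-1.799e+02 -1.000e-01  9.300e+01] t 10.5
shift mm in current tool axes [ -2.8   1.6 201.3] in target axes [ -2.3   1.2 201.3] rotvec [-0.002 -0.002  0.   ]
0.77 [387. 180. 401. 200.] [161. 117.  76.] [ 0.615 -0.24   0.032]
0.5 [353. 230. 372. 250.] [192. 143.  92.] [ 0.475 -0.137  0.032]
0.5 [393. 271. 404. 288.] [168.  81. 186.] [ 0.367 -0.236  0.032]
0.46 [397. 231. 411. 247.] [197. 172. 122.] [ 0.476 -0.254  0.032]
```

View pics/w2.png

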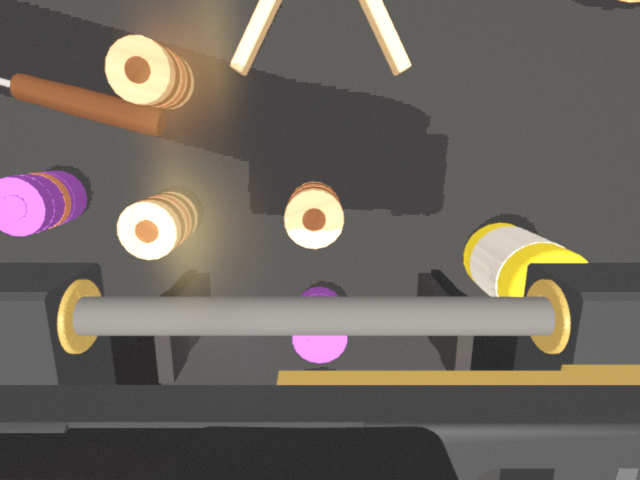

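Run:
```python
from h import *
k=env.get_calibration('wrist')
for n,u,v in(('A',314,219),('C',147,230),('B',139,70),('purp',320,339)):print(n,np.round(w(k,u,v,.065),4))
print('handle end',w(k,160,125,.025))
mv([.614,-.244,.036],93)
```

```text
A [ 0.614  -0.2437  0.065 ]
C [ 0.4749 -0.2607  0.065 ]
B [ 0.4741 -0.1352  0.065 ]
purp [ 0.6253 -0.3527  0.065 ]
handle end [ 0.47421333 -0.17482591  0.025     ]
pos [ 0.6142 -0.2417  0.2377] rpy [-180.    -0.    93.1] t 10.65
shift mm in current tool axes [-2.400e+00 -2.000e-01  2.017e+02] in target axes [ -2.3  -0.3 201.7] rotvec [-0.    -0.001  0.003]
```

>>> send_rows(plan=[[87, -2, 0, 20, 0, 0, 0], [87, 0, 0, 40, 0, 0, 0], [87, 0, 0, 45, 0, 0, 0], [87, 0, 0, 45, 0, 0, 0], [87, 0, 0, 30, 0, 0, 0], [87, 0, 0, 16, 0, 0, 0], [87, 0, 0, 6, 0, 0, 0], [87, 0, 0, 0, 0, 0, 0], [45, 0, 0, 0, 0, 0, 0], [45, 0, 0, 0, 0, 0, 0], [45, 0, 0, 0, 0, 0, 0], [45, 0, 0, 0, 0, 0, 0]], grip_force=12)

```text
time_s: 11.85
tool_pos: [0.6148, -0.2463, 0.0365]
tool_rot: [179.9, 0.0, 93.0]
force: [-0.1, 0.3, -0.5]
grip_width: 0.0628
```

>>> send_rows(plan=[[45, 0, 0, 0, 0, 0, 0], [45, 0, 0, 0, 0, 0, 0], [45, 0, 0, 0, 0, 0, 0]])

```text
time_s: 12.15
tool_pos: [0.6144, -0.2461, 0.0358]
tool_rot: [180.0, 0.0, 93.0]
force: [-0.9, -0.1, 1.1]
grip_width: 0.0496
```

```bash
cat >> h.py <<'E'
J=np.array([.601,.088]); c,s=np.cos(np.radians(3.1)),np.sin(np.radians(3.1))
def jig(x,y): return [J[0]+c*x-s*y, J[1]+s*x+c*y]
E
python3 - <<'E'
from h import *
for y in(-220,105,55,5,-45):
    p=jig(-.003,y/1000); print(y,np.round(p,4)); mv([*p,.036],93)
E
```

```text
-220 [ 0.6099 -0.1318]
pos [ 0.6144 -0.2461  0.0358] rpy [180.   0.  93.] t 12.15
shift mm in current tool axes [114.3   1.5  -0.2] in target axes [114.3   1.5  -0.2] rotvec [ 0.  0. -0.]
105 [0.5923 0.1927]
pos [ 0.6144 -0.2461  0.0358] rpy [180.   0.  93.] t 12.15
shift mm in current tool axes [ 4.393e+02  8.000e-01 -3.000e-01] in target axes [ 4.393e+02  9.000e-01 -2.000e-01] rotvec [ 0.  0. -0.]
55 [0.595  0.1428]
pos [ 0.6144 -0.2461  0.0358] rpy [180.   0.  93.] t 12.15
shift mm in current tool axes [ 3.893e+02  9.000e-01 -3.000e-01] in target axes [ 3.893e+02  1.000e+00 -2.000e-01] rotvec [ 0.  0. -0.]
5 [0.5977 0.0928]
pos [ 0.6144 -0.2461  0.0358] rpy [180.   0.  93.] t 12.15
shift mm in current tool axes [ 3.393e+02  1.000e+00 -3.000e-01] in target axes [ 3.393e+02  1.100e+00 -2.000e-01] rotvec [ 0.  0. -0.]
-45 [0.6004 0.0429]
pos [ 0.6144 -0.2461  0.0358] rpy [180.   0.  93.] t 12.15
shift mm in current tool axes [289.3   1.1  -0.3] in target axes [ 2.893e+02  1.200e+00 -2.000e-01] rotvec [ 0.  0. -0.]
```

>>> send_rows(plan=[[45, 5, 0, 0, 0, 0, 0], [45, 12, 0, 0, 0, 0, 0], [45, 20, 0, 0, 0, 0, 0], [45, 20, 0, 0, 0, 0, 0], [45, 20, 0, 0, 0, 0, 0], [45, 20, 0, 0, 0, 0, 0], [45, 20, 0, 0, 0, 0, 0], [45, 20, 0, 0, 0, 0, 0], [45, 20, 0, 0, 0, 0, 0], [45, 20, 0, 0, 0, 0, 0], [45, 20, 0, 0, 0, 0, 0], [45, 20, 1, 0, 0, 0, 0]])

```text
time_s: 13.35
tool_pos: [0.6032, -0.0263, 0.0358]
tool_rot: [-180.0, -0.0, 93.1]
force: [0.0, -0.3, 0.2]
grip_width: 0.0498
```

>>> send_rows(plan=[[45, 20, 0, 0, 0, 0, 0], [45, 20, 0, 0, 0, 0, 0], [45, 20, 0, 0, 0, 0, 0], [45, 20, 0, 0, 0, 0, 0], [45, 20, 0, 0, 0, 0, 0], [45, 20, 0, 0, 0, 0, 0], [45, 20, 0, 0, 0, 0, 0], [45, 20, 0, 0, 0, 0, 0], [45, 20, 0, 0, 0, 0, 0], [45, 15, 0, 0, 0, 0, 0], [45, 10, 0, 0, 0, 0, 0], [45, 0, 0, 0, 0, 0, 0]])

```text
time_s: 14.55
tool_pos: [0.5922, 0.1784, 0.0356]
tool_rot: [-180.0, -0.1, 93.2]
force: [-0.9, 0.3, 2.4]
grip_width: 0.0499
```

>>> send_rows(plan=[[45, 4, 0, 0, 0, 0, 0], [45, 4, 0, 0, 0, 0, 0], [45, 3, 0, 0, 0, 0, 0], [45, 2, 0, 0, 0, 0, 0], [45, 0, 0, 0, 0, 0, 0]])

```text
time_s: 15.05
tool_pos: [0.5929, 0.1885, 0.0356]
tool_rot: [180.0, -0.0, 93.0]
force: [0.5, 0.5, 1.2]
grip_width: 0.0498
```

>>> send_rows(plan=[[45, 2, 0, 0, 0, 0, 0], [45, 2, 0, 0, 0, 0, 0], [45, 2, 0, 0, 0, 0, 0], [45, 0, 0, 0, 0, 0, 0]])

```text
time_s: 15.45
tool_pos: [0.5926, 0.1928, 0.0356]
tool_rot: [-180.0, 0.1, 92.9]
force: [-0.3, -4.7, 4.5]
grip_width: 0.0496
```

>>> send_rows(plan=[[87, 0, 0, 0, 0, 0, 0], [87, 0, 0, 0, 0, 0, 0], [87, 0, 0, 0, 0, 0, 0], [87, 0, 0, 0, 0, 0, 0], [87, 0, 0, 0, 0, 0, 0], [87, 0, 0, -20, 0, 0, 0], [87, 0, 0, -45, 0, 0, 0], [87, 0, 0, -45, 0, 0, 0], [87, 0, 0, -45, 0, 0, 0], [87, 0, 0, -45, 0, 0, 0], [87, -20, -8, 0, 0, 0, 0], [87, -36, -15, 0, 0, 0, 0]])

```text
time_s: 16.65
tool_pos: [0.5728, 0.1408, 0.2376]
tool_rot: [179.8, -0.2, 93.3]
force: [0.2, 0.2, -0.1]
grip_width: 0.087
```

>>> send_rows(plan=[[87, -44, -19, 0, 0, 0, 0], [87, -44, -19, 0, 0, 0, 0], [87, -44, -19, 0, 0, 0, 0], [87, -44, -19, 0, 0, 0, 0], [87, -44, -18, 0, 0, 0, 0], [87, -30, -13, 0, 0, 0, 0], [87, -16, -6, 0, 0, 0, 0], [87, 0, 0, 0, 0, 0, 0], [87, 0, 0, 0, 0, 0, 0]])

```text
time_s: 17.55
tool_pos: [0.4736, -0.1332, 0.2357]
tool_rot: [180.0, -0.0, 93.0]
force: [0.4, -0.3, -0.4]
grip_width: 0.0869
```

```bash
cat >> h.py <<'E'
def blanks(cam):
    im=env.read_camera(cam);k=env.get_calibration(cam)
    for r in env.regions_of(cam,'blank1'):
        m=r['region']; v,u=np.nonzero(m); C=im[m].mean(0)
        if C[2]>C[1]: continue
        L,T,Rr,B=r['rect']; print(cam,round(r['confidence'],2),np.round(r['rect']),np.round(w(k,u.mean(),v.mean(),.032),3))
    return im,k
E
python3 - <<'E'
from h import *
mv([.474,-.136,.036],93)
im,k=blanks('wrist'); cv2.imwrite('pics/w3.png',im[:,:,::-1])
im,k=blanks('top')
E
```

```text
pos [ 0.4736 -0.1332  0.2357] rpy [180.  -0.  93.] t 17.55
shift mm in current tool axes [-3.000e+00  1.000e-01  1.997e+02] in target axes [ -2.9   0.2 199.7] rotvec [ 0.001 -0.001  0.   ]
wrist 0.81 [280. 183. 344. 244.] [ 0.473 -0.137  0.032]
wrist 0.73 [279. 334. 333. 375.] [ 0.475 -0.275  0.032]
top 0.92 [445. 246. 468. 266.] [ 0.429 -0.406  0.032]
top 0.69 [405. 230. 420. 249.] [ 0.475 -0.28   0.032]
top 0.67 [234. 192. 253. 213.] [0.595 0.195 0.032]
top 0.56 [192. 234. 247. 276.] [0.444 0.265 0.032]
```

View pics/w3.png

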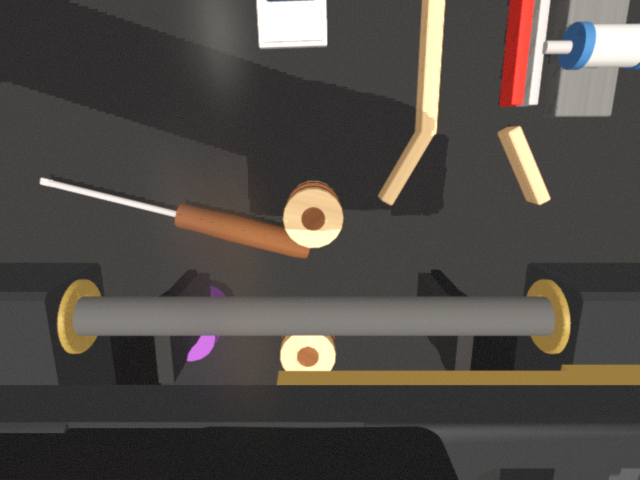

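Blank B (314,218) is directly under the tool. The gouge's handle end (307,250) is just behind it, and the near wing's tip is at (388,198).

>>> send_rows(plan=[[87, -2, 0, 20, 0, 0, 0], [87, 0, 0, 40, 0, 0, 0], [87, 0, 0, 45, 0, 0, 0], [87, 0, 0, 45, 0, 0, 0], [87, 0, 0, 30, 0, 0, 0], [87, 0, 0, 14, 0, 0, 0], [87, 0, 0, 6, 0, 0, 0], [87, 0, 0, 0, 0, 0, 0], [45, 0, 0, 0, 0, 0, 0], [45, 0, 0, 0, 0, 0, 0], [45, 0, 0, 0, 0, 0, 0], [45, 0, 0, 0, 0, 0, 0]])

```text
time_s: 18.95
tool_pos: [0.4739, -0.1365, 0.0363]
tool_rot: [179.9, 0.0, 93.0]
force: [0.7, -0.6, 0.4]
grip_width: 0.0627
```

>>> send_rows(plan=[[45, 0, 0, 0, 0, 0, 0], [45, 0, 0, 0, 0, 0, 0], [45, 0, 0, 0, 0, 0, 0], [45, 0, 0, 0, 0, 0, 0]])

```text
time_s: 19.35
tool_pos: [0.4735, -0.1363, 0.0358]
tool_rot: [180.0, 0.0, 93.0]
force: [-0.8, 0.1, 2.5]
grip_width: 0.0496
```

Run:
```python
from h import *
mv([.50,-.137,.036],93); mv([.53,-.172,.036],93); mv([.608,-.172,.036],93); mv([*jig(-.003,.055),.036],93)
```

```text
pos [ 0.4735 -0.1363  0.0358] rpy [180.   0.  93.] t 19.35
shift mm in current tool axes [-2.1 26.5 -0.2] in target axes [-2.1 26.5 -0.2] rotvec [ 0.  0. -0.]
pos [ 0.4735 -0.1363  0.0358] rpy [180.   0.  93.] t 19.35
shift mm in current tool axes [-38.6  54.6  -0.2] in target axes [-38.6  54.6  -0.2] rotvec [ 0.  0. -0.]
pos [ 0.4735 -0.1363  0.0358] rpy [180.   0.  93.] t 19.35
shift mm in current tool axes [-42.6 132.5  -0.2] in target axes [-42.7 132.5  -0.2] rotvec [ 0.  0. -0.]
pos [ 0.4735 -0.1363  0.0358] rpy [180.   0.  93.] t 19.35
shift mm in current tool axes [272.4 135.9  -0.3] in target axes [ 2.723e+02  1.360e+02 -2.000e-01] rotvec [ 0.  0. -0.]
```

>>> send_rows(plan=[[45, 0, 6, 0, 0, 0, 0], [45, 0, 10, 0, 0, 0, 0], [45, -2, 10, 0, 0, 0, 0], [45, -12, 10, 0, 0, 0, 0], [45, -14, 10, 0, 0, 0, 0], [45, -12, 10, 0, 0, 0, 0], [45, -3, 16, 0, 0, 0, 0], [45, 0, 18, 0, 0, 0, 0], [45, 0, 18, 0, 0, 0, 0], [45, 0, 16, 0, 0, 0, 0], [45, 0, 10, 0, 0, 0, 0], [45, 0, 2, 0, 0, 0, 0]])

```text
time_s: 20.55
tool_pos: [0.6129, -0.1719, 0.0358]
tool_rot: [180.0, -0.0, 93.0]
force: [-3.1, 0.8, 6.9]
grip_width: 0.0497
```

>>> send_rows(plan=[[45, 8, 0, 0, 0, 0, 0], [45, 15, 0, 0, 0, 0, 0], [45, 20, 0, 0, 0, 0, 0], [45, 20, 0, 0, 0, 0, 0], [45, 20, 0, 0, 0, 0, 0], [45, 20, 0, 0, 0, 0, 0], [45, 20, 0, 0, 0, 0, 0], [45, 20, 0, 0, 0, 0, 0], [45, 20, 0, 0, 0, 0, 0], [45, 20, 0, 0, 0, 0, 0], [45, 20, 0, 0, 0, 0, 0], [45, 20, 0, 0, 0, 0, 0]])

```text
time_s: 21.75
tool_pos: [0.5995, 0.0521, 0.0358]
tool_rot: [180.0, 0.0, 93.0]
force: [-0.6, -1.5, 4.6]
grip_width: 0.0496
```

>>> send_rows(plan=[[45, 20, 0, 0, 0, 0, 0], [45, 20, 0, 0, 0, 0, 0], [45, 20, 0, 0, 0, 0, 0], [45, 15, 0, 0, 0, 0, 0], [45, 10, 0, 0, 0, 0, 0], [45, 5, 0, 0, 0, 0, 0], [45, 0, 0, 0, 0, 0, 0]])

```text
time_s: 22.45
tool_pos: [0.595, 0.1419, 0.0358]
tool_rot: [180.0, -0.1, 93.0]
force: [-0.7, 0.7, 4.3]
grip_width: 0.0496
```

>>> send_rows(plan=[[45, 2, 0, 0, 0, 0, 0], [45, 2, 0, 0, 0, 0, 0], [45, 0, 0, 0, 0, 0, 0]])

```text
time_s: 22.75
tool_pos: [0.5952, 0.1432, 0.0358]
tool_rot: [-180.0, 0.1, 92.9]
force: [-0.8, -2.6, 4.9]
grip_width: 0.0497
```

>>> send_rows(plan=[[87, 0, 0, 0, 0, 0, 0], [87, 0, 0, 0, 0, 0, 0], [87, 0, 0, 0, 0, 0, 0], [87, 0, 0, 0, 0, 0, 0], [87, 0, 0, 0, 0, 0, 0], [87, 0, 0, -20, 0, 0, 0], [87, 0, 0, -45, 0, 0, 0], [87, 0, 0, -45, 0, 0, 0], [87, 0, 0, -45, 0, 0, 0], [87, 0, 0, -45, 0, 0, 0], [87, -20, -7, 0, 0, 0, 0], [87, -36, -13, 0, 0, 0, 0]])

```text
time_s: 23.95
tool_pos: [0.5785, 0.091, 0.2377]
tool_rot: [179.8, -0.1, 93.3]
force: [-0.6, -2.2, -0.6]
grip_width: 0.087
```

>>> send_rows(plan=[[87, -45, -16, 0, 0, 0, 0], [87, -45, -16, 0, 0, 0, 0], [87, -45, -16, 0, 0, 0, 0], [87, -45, -16, 0, 0, 0, 0], [87, -45, -16, 0, 0, 0, 0], [87, -45, -16, 0, 0, 0, 0], [87, -40, -14, 0, 0, 0, 0], [87, -22, -8, 0, 0, 0, 0], [87, -10, -3, 0, 0, 0, 0], [87, 0, 0, 0, 0, 0, 0], [87, 0, 0, 0, 0, 0, 0]])

```text
time_s: 25.05
tool_pos: [0.4758, -0.2583, 0.2356]
tool_rot: [180.0, -0.1, 93.1]
force: [-0.4, 0.6, -0.0]
grip_width: 0.0872
```

Run:
```python
from h import *
im,k=blanks('wrist'); cv2.imwrite('pics/w4.png',im[:,:,::-1])
im,k=blanks('top'); cv2.imwrite('pics/top2.png',cv2.resize(im[130:350,120:520],(800,440),interpolation=cv2.INTER_CUBIC)[:,:,::-1])
mv([.475,-.261,.036],93)
```

```text
wrist 0.61 [225. 334. 285. 383.] [ 0.425 -0.411  0.032]
wrist 0.6 [282. 182. 346. 254.] [ 0.474 -0.264  0.032]
top 0.66 [252. 190. 273. 211.] [0.596 0.144 0.032]
top 0.6 [226. 148. 358. 220.] [0.648 0.085 0.032]
top 0.59 [396. 228. 414. 247.] [ 0.476 -0.261  0.032]
top 0.58 [236. 191. 255. 212.] [0.594 0.195 0.032]
pos [ 0.4756 -0.2586  0.2357] rpy [180.   -0.   93.1] t 25.25
shift mm in current tool axes [ -2.4  -0.8 199.7] in target axes [ -2.4  -0.8 199.7] rotvec [ 0.    -0.     0.003]
```

View pics/w4.png

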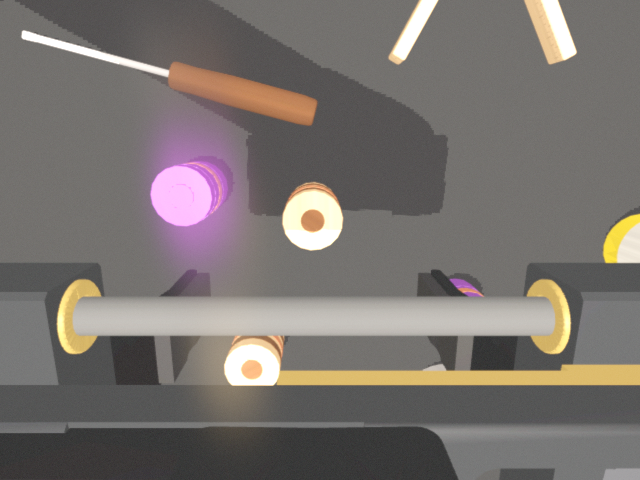

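>>> send_rows(plan=[[87, -2, -1, 20, 0, 0, 0], [87, 0, 0, 40, 0, 0, 0], [87, 0, 0, 45, 0, 0, 0], [87, 0, 0, 45, 0, 0, 0], [87, 0, 0, 30, 0, 0, 0], [87, 0, 0, 14, 0, 0, 0], [87, 0, 0, 6, 0, 0, 0], [87, 0, 0, 0, 0, 0, 0], [45, 0, 0, 0, 0, 0, 0], [45, 0, 0, 0, 0, 0, 0], [45, 0, 0, 0, 0, 0, 0], [45, 0, 0, 0, 0, 0, 0]])

```text
time_s: 26.45
tool_pos: [0.4744, -0.2627, 0.0364]
tool_rot: [179.9, 0.1, 93.0]
force: [0.6, -0.7, 0.4]
grip_width: 0.0625
```

>>> send_rows(plan=[[45, 0, 0, 0, 0, 0, 0], [45, 0, 0, 0, 0, 0, 0], [45, 0, 0, 0, 0, 0, 0], [45, 0, 0, 0, 0, 0, 0]])

```text
time_s: 26.85
tool_pos: [0.4742, -0.2624, 0.0358]
tool_rot: [180.0, 0.0, 93.0]
force: [0.5, -0.5, 1.5]
grip_width: 0.0494
```

Run:
```python
from h import *
mv([*jig(-.003,-.27),.036],93); mv([*jig(-.003,.005),.036],93)
```

```text
pos [ 0.4742 -0.2624  0.0358] rpy [180.   0.  93.] t 26.85
shift mm in current tool axes [ 7.340e+01  1.424e+02 -1.000e-01] in target axes [ 73.3 142.4  -0.2] rotvec [ 0.  0. -0.]
pos [ 0.4742 -0.2624  0.0358] rpy [180.   0.  93.] t 26.85
shift mm in current tool axes [ 3.484e+02  1.418e+02 -2.000e-01] in target axes [ 3.483e+02  1.420e+02 -2.000e-01] rotvec [ 0.  0. -0.]
```

>>> send_rows(plan=[[45, 3, 6, 0, 0, 0, 0], [45, 7, 13, 0, 0, 0, 0], [45, 9, 18, 0, 0, 0, 0], [45, 9, 18, 0, 0, 0, 0], [45, 9, 18, 0, 0, 0, 0], [45, 9, 18, 0, 0, 0, 0], [45, 9, 18, 0, 0, 0, 0], [45, 9, 18, 0, 0, 0, 0], [45, 9, 11, 0, 0, 0, 0], [45, 15, 4, 0, 0, 0, 0], [45, 20, 0, 0, 0, 0, 0], [45, 20, 0, 0, 0, 0, 0]])

```text
time_s: 28.05
tool_pos: [0.6095, -0.1263, 0.0359]
tool_rot: [179.9, 0.0, 92.9]
force: [0.8, -1.0, 3.6]
grip_width: 0.0499
```

>>> send_rows(plan=[[45, 20, 0, 0, 0, 0, 0], [45, 20, 0, 0, 0, 0, 0], [45, 20, 0, 0, 0, 0, 0], [45, 20, 0, 0, 0, 0, 0], [45, 20, 0, 0, 0, 0, 0], [45, 20, 0, 0, 0, 0, 0], [45, 20, 0, 0, 0, 0, 0], [45, 20, 0, 0, 0, 0, 0], [45, 20, 0, 0, 0, 0, 0], [45, 15, 0, 0, 0, 0, 0], [45, 10, 0, 0, 0, 0, 0], [45, 0, 0, 0, 0, 0, 0]])

```text
time_s: 29.25
tool_pos: [0.5982, 0.0806, 0.0359]
tool_rot: [180.0, -0.1, 93.1]
force: [-0.6, 3.4, 4.2]
grip_width: 0.0497
```

>>> send_rows(plan=[[45, 4, 0, 0, 0, 0, 0], [45, 4, 0, 0, 0, 0, 0], [45, 3, 0, 0, 0, 0, 0], [45, 2, 0, 0, 0, 0, 0], [45, 2, 0, 0, 0, 0, 0], [45, 0, 0, 0, 0, 0, 0]])

```text
time_s: 29.85
tool_pos: [0.5983, 0.0906, 0.0359]
tool_rot: [180.0, 0.1, 92.9]
force: [0.2, -2.8, 4.8]
grip_width: 0.0494
```

>>> send_rows(plan=[[45, 1, 0, 0, 0, 0, 0], [45, 1, 0, 0, 0, 0, 0], [45, 0, 0, 0, 0, 0, 0]])

```text
time_s: 30.15
tool_pos: [0.5982, 0.0924, 0.0358]
tool_rot: [180.0, 0.1, 92.9]
force: [0.4, -3.7, 4.9]
grip_width: 0.0496
```

>>> send_rows(plan=[[87, 0, 0, 0, 0, 0, 0], [87, 0, 0, 0, 0, 0, 0], [87, 0, 0, 0, 0, 0, 0], [87, 0, 0, 0, 0, 0, 0], [87, 0, 0, 0, 0, 0, 0], [87, 0, 0, -20, 0, 0, 0], [87, 0, 0, -45, 0, 0, 0], [87, 0, 0, -45, 0, 0, 0], [87, 0, 0, -45, 0, 0, 0], [87, 0, 0, -45, 0, 0, 0], [87, -20, -8, 0, 0, 0, 0], [87, -36, -14, 0, 0, 0, 0]])

```text
time_s: 31.35
tool_pos: [0.5794, 0.041, 0.2377]
tool_rot: [179.7, -0.1, 93.4]
force: [0.8, -0.2, -0.5]
grip_width: 0.0867
```

>>> send_rows(plan=[[87, -43, -17, 0, 0, 0, 0], [87, -43, -17, 0, 0, 0, 0], [87, -43, -17, 0, 0, 0, 0], [87, -43, -17, 0, 0, 0, 0], [87, -43, -17, 0, 0, 0, 0], [87, -43, -17, 0, 0, 0, 0], [87, -43, -18, 0, 0, 0, 0], [87, -43, -18, 0, 0, 0, 0], [87, -43, -18, 0, 0, 0, 0], [87, -28, -12, 0, 0, 0, 0], [87, -16, -7, 0, 0, 0, 0], [87, 0, 0, 0, 0, 0, 0]])

```text
time_s: 32.55
tool_pos: [0.4247, -0.4041, 0.2353]
tool_rot: [-180.0, 0.0, 92.7]
force: [-0.2, 0.1, -0.5]
grip_width: 0.0871
```

Run:
```python
from h import *
im,k=blanks('wrist'); cv2.imwrite('pics/w5.png',im[:,:,::-1])
for r in env.regions_of('wrist','blank1'):
    a=r['rect']
    if a[1]<230: print('topcentre',np.round(w(k,(a[0]+a[2])/2-1,a[3]-29,.065),4),a)
im,k=blanks('top')
mv([.427,-.404,.036],93)
```

```text
wrist 0.66 [286. 175. 346. 242.] [ 0.428 -0.402  0.032]
topcentre [ 0.6128 -0.3524  0.065 ] [502.8, 131.9, 598.8, 197.9]
topcentre [ 0.3702 -0.2605  0.065 ] [214.1, 2.7, 284.9, 55.9]
topcentre [ 0.4267 -0.3979  0.065 ] [286.1, 175.4, 345.8, 242.0]
top 0.88 [252. 190. 275. 211.] [0.595 0.144 0.032]
top 0.74 [446. 246. 471. 265.] [ 0.429 -0.404  0.032]
top 0.72 [235. 192. 254. 211.] [0.594 0.195 0.032]
top 0.66 [272. 191. 290. 208.] [0.601 0.092 0.032]
pos [ 0.4278 -0.3997  0.2358] rpy [180.   -0.   93.2] t 32.8
shift mm in current tool axes [ -4.4  -1.2 199.8] in target axes [ -4.3  -1.  199.8] rotvec [ 0.001 -0.001  0.003]
```

View pics/w5.png

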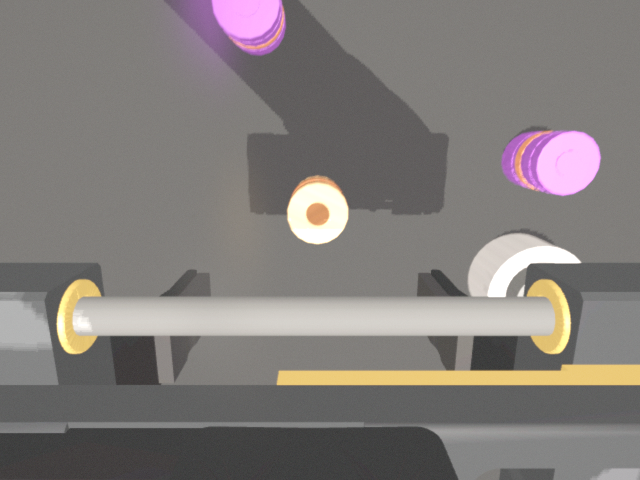

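>>> send_rows(plan=[[87, -1, 0, 20, 0, 0, 0], [87, 0, 0, 40, 0, 0, 0], [87, 0, 0, 45, 0, 0, 0], [87, 0, 0, 45, 0, 0, 0], [87, 0, 0, 30, 0, 0, 0], [87, 0, 0, 14, 0, 0, 0], [87, 0, 0, 6, 0, 0, 0], [87, 0, 0, 0, 0, 0, 0], [45, 0, 0, 0, 0, 0, 0], [45, 0, 0, 0, 0, 0, 0], [45, 0, 0, 0, 0, 0, 0], [45, 0, 0, 0, 0, 0, 0]])

```text
time_s: 34.0
tool_pos: [0.4265, -0.4034, 0.0364]
tool_rot: [180.0, 0.1, 93.0]
force: [0.4, -0.6, 0.6]
grip_width: 0.0627
```

>>> send_rows(plan=[[45, 0, 0, 0, 0, 0, 0], [45, 0, 0, 0, 0, 0, 0], [45, 0, 0, 0, 0, 0, 0], [45, 0, 0, 0, 0, 0, 0]])

```text
time_s: 34.4
tool_pos: [0.4264, -0.4031, 0.0358]
tool_rot: [180.0, 0.0, 93.0]
force: [-0.0, 0.1, 1.6]
grip_width: 0.0495
```

Run:
```python
from h import *
mv([*jig(-.003,-.27),.036],93); mv([*jig(-.003,-.045),.036],93)
```

```text
pos [ 0.4264 -0.4031  0.0358] rpy [180.   0.  93.] t 34.4
shift mm in current tool axes [ 2.114e+02  1.975e+02 -2.000e-01] in target axes [ 2.113e+02  1.976e+02 -2.000e-01] rotvec [ 0.  0. -0.]
pos [ 0.4264 -0.4031  0.0358] rpy [180.   0.  93.] t 34.4
shift mm in current tool axes [ 4.364e+02  1.970e+02 -3.000e-01] in target axes [ 4.363e+02  1.972e+02 -2.000e-01] rotvec [ 0.  0. -0.]
```

>>> send_rows(plan=[[45, 5, 5, 0, 0, 0, 0], [45, 12, 11, 0, 0, 0, 0], [45, 16, 15, 0, 0, 0, 0], [45, 16, 15, 0, 0, 0, 0], [45, 16, 15, 0, 0, 0, 0], [45, 16, 15, 0, 0, 0, 0], [45, 16, 15, 0, 0, 0, 0], [45, 16, 15, 0, 0, 0, 0], [45, 16, 15, 0, 0, 0, 0], [45, 16, 15, 0, 0, 0, 0], [45, 16, 15, 0, 0, 0, 0], [45, 16, 15, 0, 0, 0, 0]])

```text
time_s: 35.6
tool_pos: [0.5834, -0.2171, 0.0359]
tool_rot: [-180.0, 0.0, 93.0]
force: [-0.8, -0.8, 2.0]
grip_width: 0.0495
```

>>> send_rows(plan=[[45, 16, 15, 0, 0, 0, 0], [45, 16, 12, 0, 0, 0, 0], [45, 18, 4, 0, 0, 0, 0], [45, 20, 0, 0, 0, 0, 0], [45, 20, 0, 0, 0, 0, 0], [45, 20, 0, 0, 0, 0, 0], [45, 20, 0, 0, 0, 0, 0], [45, 20, 0, 0, 0, 0, 0], [45, 20, 0, 0, 0, 0, 0], [45, 20, 0, 0, 0, 0, 0], [45, 20, 0, 0, 0, 0, 0], [45, 10, 0, 0, 0, 0, 0]])

```text
time_s: 36.8
tool_pos: [0.6024, 0.0063, 0.0358]
tool_rot: [180.0, -0.0, 93.1]
force: [0.9, -0.8, 1.4]
grip_width: 0.0496
```

Run:
```python
from h import *
mv([*jig(-.003,-.045),.036],93)
```

```text
pos [0.6024 0.0063 0.0358] rpy [180.   -0.   93.1] t 36.8
shift mm in current tool axes [36.6  0.1 -0.1] in target axes [36.6 -0.  -0.2] rotvec [ 0.    -0.001  0.002]
```

>>> send_rows(plan=[[45, 8, 0, 0, 0, 0, 0], [45, 8, 0, 0, 0, 0, 0], [45, 6, 0, 0, 0, 0, 0], [45, 4, 0, 0, 0, 0, 0], [45, 3, 0, 0, 0, 0, 0], [45, 2, 0, 0, 0, 0, 0], [45, 2, 0, 0, 0, 0, 0], [45, 0, 0, 0, 0, 0, 0]])

```text
time_s: 37.6
tool_pos: [0.6008, 0.0367, 0.0358]
tool_rot: [180.0, 0.0, 93.0]
force: [-0.1, -3.2, 4.4]
grip_width: 0.0498
```

>>> send_rows(plan=[[45, 2, 0, 0, 0, 0, 0], [45, 2, 0, 0, 0, 0, 0], [45, 0, 0, 0, 0, 0, 0]])

```text
time_s: 37.9
tool_pos: [0.6006, 0.0406, 0.0358]
tool_rot: [180.0, 0.0, 93.0]
force: [0.1, -0.9, 4.7]
grip_width: 0.0496
```

>>> send_rows(plan=[[45, 2, 0, 0, 0, 0, 0], [45, 1, 0, 0, 0, 0, 0], [45, 0, 0, 0, 0, 0, 0]])

```text
time_s: 38.2
tool_pos: [0.6005, 0.0431, 0.0358]
tool_rot: [180.0, 0.0, 93.0]
force: [0.7, -3.1, 5.1]
grip_width: 0.0493
```

>>> send_rows(plan=[[87, 0, 0, 0, 0, 0, 0], [87, 0, 0, 0, 0, 0, 0], [87, 0, 0, 0, 0, 0, 0], [87, 0, 0, 0, 0, 0, 0], [87, 0, 0, 0, 0, 0, 0], [87, 0, 0, -20, 0, 0, 0], [87, 0, 0, -45, 0, 0, 0], [87, 0, 0, -45, 0, 0, 0], [87, 0, 0, -45, 0, 0, 0], [87, 0, 0, -45, 0, 0, 0], [87, 0, 0, 0, 0, 0, 0]])

```text
time_s: 39.3
tool_pos: [0.6039, 0.0444, 0.2435]
tool_rot: [179.3, -0.0, 93.0]
force: [-0.2, -0.2, -0.7]
grip_width: 0.0868
```

>>> send_rows(plan=[[14, -3, -15, 0, 0, 0, -0.026], [14, -5, -30, 0, 0, 0, 0], [14, -5, -35, 0, 0, 0, 0], [14, -5, -35, 0, 0, 0, 0], [14, -4, -25, 0, 0, 0, 0], [14, -2, -14, 0, 0, 0, 0], [14, 0, 0, 0, 0, 0, 0], [14, 0, 0, 0, 0, 0, 0]])

```text
time_s: 40.1
tool_pos: [0.4488, 0.0082, 0.2356]
tool_rot: [179.9, 0.0, 94.5]
force: [-0.1, 0.8, 0.3]
grip_width: 0.0311
```

Run:
```python
from h import *
im,k=blanks('top'); cv2.imwrite('pics/top3.png',cv2.resize(im[130:350,120:520],(800,440),interpolation=cv2.INTER_CUBIC)[:,:,::-1])
k=env.get_calibration('wrist'); im=env.read_camera('wrist'); cv2.imwrite('pics/w6.png',im[:,:,::-1])
for r in env.regions_of('wrist','lever_ball'): 
    a=r['rect'];print(r['confidence'],np.round(a),np.round(w(k,(a[0]+a[2])/2,(a[1]+a[3])/2,.142),4))
for y in(105,55,5,-45): print(np.round(px(k,[*jig(-.003,y/1000),.065])))
mv([.4477,.011,.112],94.5)
```

```text
top 0.73 [251. 190. 274. 212.] [0.596 0.144 0.032]
top 0.57 [236. 192. 252. 215.] [0.595 0.195 0.032]
0.72 [286. 110. 340. 168.] [0.4432 0.0717 0.142 ]
0.47 [278. 359. 326. 370.] [ 0.4475 -0.0808  0.142 ]
[531. -17.]
[521.  58.]
[512. 126.]
[503. 190.]
pos [0.4491 0.0084 0.2353] rpy [-180.    -0.    94.5] t 40.3
shift mm in current tool axes [  2.6  -1.1 123.3] in target axes [  2.7  -1.2 123.3] rotvec [-0. -0.  0.]
```

View pics/w6.png

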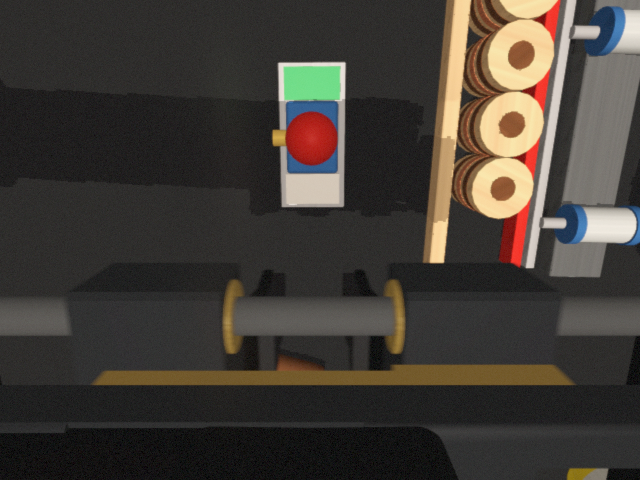

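View pics/top3.png

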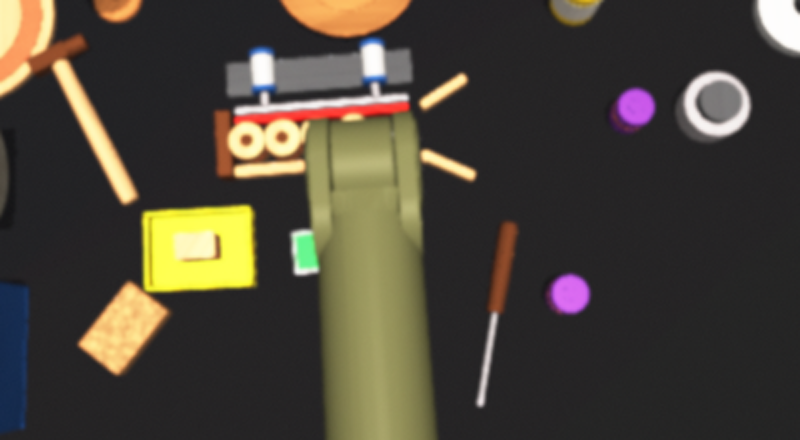

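In the wrist view the blanks' tops at (521,55), (512,124) and (503,189) match the predicted slot pixels. The top view shows the offcut in the tray and the bench clear of blanks. Now the lever.

>>> send_rows(plan=[[14, 1, -1, 20, 0, 0, 0], [14, 1, 0, 40, 0, 0, 0], [14, 0, 0, 40, 0, 0, 0], [14, 0, 0, 18, 0, 0, 0], [14, 0, 0, 5, 0, 0, 0], [14, 0, 0, 0, 0, 0, 0], [14, 8, 0, 0, 0, 0, 0], [14, 12, 0, 0, 0, 0, 0], [14, 10, 0, 0, 0, 0, 0], [14, 6, 0, 0, 0, 0, 0], [14, 4, 0, 0, 0, 0, 0], [14, 0, 0, 0, 0, 0, 0]])

```text
time_s: 41.5
tool_pos: [0.4443, 0.0506, 0.1128]
tool_rot: [180.0, 0.0, 94.5]
force: [1.2, 0.9, 0.6]
grip_width: 0.014
```

>>> send_rows(plan=[[14, 4, 0, 0, 0, 0, 0], [14, 6, 0, 0, 0, 0, 0], [14, 6, 0, 0, 0, 0, 0], [14, 6, 0, 0, 0, 0, 0], [14, 6, 0, 0, 0, 0, 0], [14, 6, 0, 0, 0, 0, 0], [14, 6, 0, 0, 0, 0, 0], [14, 4, 0, 0, 0, 0, 0], [14, 3, 0, 0, 0, 0, 0], [14, 0, 0, 0, 0, 0, 0]])

```text
time_s: 42.5
tool_pos: [0.4402, 0.094, 0.1113]
tool_rot: [-179.9, 0.2, 94.4]
force: [4.1, -9.3, -6.4]
grip_width: 0.0139
```

Run:
```python
from h import *
k=env.get_calibration('wrist'); im=env.read_camera('wrist'); cv2.imwrite('pics/w7.png',im[:,:,::-1])
for cam in('wrist','side'):
  k=env.get_calibration(cam)
  if cam=='side': cv2.imwrite('pics/side7.png',env.read_camera('side')[:,:,::-1])
  for r in env.regions_of(cam,'lever_ball'):
    a=r['rect'];print(cam,round(r['confidence'],2),np.round(a),np.round(w(k,(a[0]+a[2])/2,(a[1]+a[3])/2,.13),4))
o=env.get_obs();print(o['tool_pos'],o['force'])
```

```text
wrist 0.6 [270. 212. 361. 296.] [0.4385 0.1177 0.13  ]
side 0.69 [290. 191. 296. 224.] [0.4358 0.0475 0.13  ]
[0.44019324 0.09365492 0.11135356] [ 3.55980057 -8.44018789 -5.48214105]
```

View pics/w7.png

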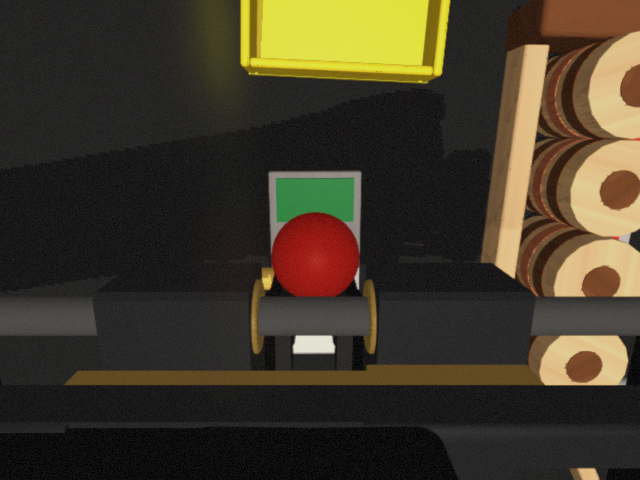

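The red ball (315,255) now leans over toward the green plate, at y ≈ 0.117, which is about 0.48 rad. The blanks still stand in a closed row. I'll push slightly further for margin and hold for over 3 s.

>>> send_rows(plan=[[14, 2, 0, 0, 0, 0, 0], [14, 2, 0, 0, 0, 0, 0], [14, 0, 0, 0, 0, 0, 0], [14, 0, 0, 0, 0, 0, 0], [14, 0, 0, 0, 0, 0, 0], [14, 0, 0, 0, 0, 0, 0], [14, 0, 0, 0, 0, 0, 0], [14, 0, 0, 0, 0, 0, 0], [14, 0, 0, 0, 0, 0, 0], [14, 0, 0, 0, 0, 0, 0], [14, 0, 0, 0, 0, 0, 0], [14, 0, 0, 0, 0, 0, 0]])

```text
time_s: 43.9
tool_pos: [0.4398, 0.0967, 0.1111]
tool_rot: [-179.9, 0.3, 94.3]
force: [3.7, -10.3, -7.5]
grip_width: 0.014
```

Run:
```python
from h import *
env.read_camera('wrist');k=env.get_calibration('wrist')
for r in env.regions_of('wrist','lever_ball'):
    a=r['rect'];print(round(r['confidence'],2),np.round(a),np.round(w(k,(a[0]+a[2])/2,(a[1]+a[3])/2,.13),4))
```

```text
0.57 [273. 210. 359. 298.] [0.4383 0.1208 0.13  ]
0.18 [527. 333. 629. 383.] [0.5426 0.0868 0.13  ]
```

>>> send_rows(plan=[[14, 0, 0, 0, 0, 0, 0], [14, 0, 0, 0, 0, 0, 0], [14, 0, 0, 0, 0, 0, 0], [14, 0, 0, 0, 0, 0, 0], [14, 0, 0, 0, 0, 0, 0], [14, 0, 0, 0, 0, 0, 0], [14, 0, 0, 0, 0, 0, 0], [14, 0, 0, 0, 0, 0, 0], [14, 0, 0, 0, 0, 0, 0], [14, 0, 0, 0, 0, 0, 0], [14, 0, 0, 0, 0, 0, 0], [14, 0, 0, 0, 0, 0, 0]])

```text
time_s: 45.2
tool_pos: [0.4398, 0.0967, 0.111]
tool_rot: [-179.9, 0.3, 94.3]
force: [4.3, -10.1, -7.5]
grip_width: 0.014
```

>>> send_rows(plan=[[14, 0, 0, 0, 0, 0, 0], [14, 0, 0, 0, 0, 0, 0], [14, 0, 0, 0, 0, 0, 0], [14, 0, 0, 0, 0, 0, 0], [14, 0, 0, 0, 0, 0, 0], [14, 0, 0, 0, 0, 0, 0], [14, 0, 0, 0, 0, 0, 0], [14, 0, 0, 0, 0, 0, 0], [14, 0, 0, 0, 0, 0, 0], [14, 0, 0, 0, 0, 0, 0], [14, 0, 0, 0, 0, 0, 0], [14, 0, 0, 0, 0, 0, 0]])

```text
time_s: 46.4
tool_pos: [0.4399, 0.0968, 0.1111]
tool_rot: [-179.9, 0.3, 94.3]
force: [4.4, -10.3, -8.5]
grip_width: 0.0141
```

Held for more than 3 s. Now retreat slowly, then look.

>>> send_rows(plan=[[14, -5, 0, 0, 0, 0, 0], [14, -8, 0, 0, 0, 0, 0], [14, -8, 0, 0, 0, 0, 0], [14, -8, 0, 0, 0, 0, 0], [14, -8, 0, 0, 0, 0, 0], [14, -8, 0, 0, 0, 0, 0], [14, -8, 0, 0, 0, 0, 0], [14, -8, 0, 0, 0, 0, 0], [14, -10, 0, 0, 0, 0, 0], [14, -12, 0, 0, 0, 0, 0], [14, -12, 0, 0, 0, 0, 0], [14, 0, 0, 0, 0, 0, 0]])

```text
time_s: 47.6
tool_pos: [0.4477, 0.0038, 0.1125]
tool_rot: [-180.0, 0.0, 94.3]
force: [-0.4, 0.6, -1.0]
grip_width: 0.0142
```

>>> send_rows(plan=[[14, 0, 0, -20, 0, 0, 0], [14, 0, 0, -40, 0, 0, 0], [14, 0, 0, -40, 0, 0, 0], [14, 0, 0, -23, 0, 0, 0], [14, 0, 0, 0, 0, 0, 0], [14, 0, 0, 0, 0, 0, 0]])

```text
time_s: 48.2
tool_pos: [0.4476, 0.0062, 0.2355]
tool_rot: [180.0, 0.0, 94.5]
force: [-0.9, 0.1, -0.3]
grip_width: 0.0141
```

Run:
```python
from h import *
k=env.get_calibration('wrist'); im=env.read_camera('wrist'); cv2.imwrite('pics/w8.png',im[:,:,::-1])
for r in env.regions_of('wrist','lever_ball'):
    a=r['rect'];print(round(r['confidence'],2),np.round(a),np.round(w(k,(a[0]+a[2])/2,(a[1]+a[3])/2,.142),4))
for y in(105,55,5,-45): print(np.round(px(k,[*jig(-.003,y/1000),.065])))
o=env.get_obs();print(o['tool_pos'],o['time_s'])
```

```text
0.57 [286. 108. 343. 164.] [0.4427 0.071  0.142 ]
[534. -20.]
[524.  54.]
[514. 123.]
[506. 187.]
[0.44672324 0.00607862 0.2341224 ] 48.3
```

View pics/w8.png

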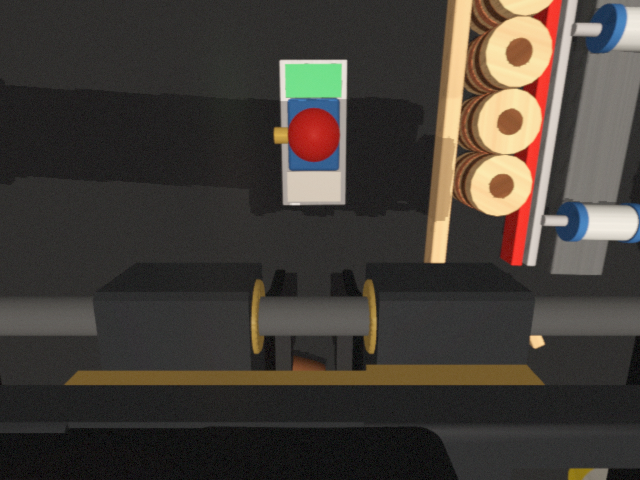

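The lever is upright (ball at y = 0.071). The row is closed at (519,52), (510,122) and (501,184), within about 5 px of the slots. One last check of the tray and the first blank, then hand in.

Run:
```python
from h import *
im,k=blanks('top')
for r in env.regions_of('top','offcut'):
    a=r['rect'];print('offcut',round(r['confidence'],2),np.round(a),np.round(w(k,(a[0]+a[2])/2,(a[1]+a[3])/2,.06),3))
cv2.imwrite('pics/top4.png',cv2.resize(im[130:350,120:520],(800,440))[:,:,::-1])
env.sign_off()
```

```text
top 0.8 [233. 191. 256. 213.] [0.592 0.195 0.032]
top 0.79 [252. 191. 276. 212.] [0.595 0.144 0.032]
offcut 0.57 [207. 243. 230. 259.] [0.452 0.262 0.06 ]
offcut 0.28 [359. 238. 380. 332.] [ 0.348 -0.152  0.06 ]
the job is handed in; nothing more can be done
```

The job is done and handed in at about 48 s of the 210 s allowed; sign-off reports no verdict.

**What I did:** I gripped the offcut, lifted it out of the lane and released it in the tray. I then dragged the four blanks one by one along the bench into the lane, without lifting them. Each one was pushed until I felt light contact (3–5 N). I pushed the lever to its green side, held it for over 3 s, and eased it back to the middle.

**Last checks:**
- **Offcut:** it is in the tray, at about (0.452, 0.262).
- **Row:** the top camera placed blanks 1 and 2 within about 3 mm of their slots. The wrist picture showed blanks 2 to 4 closed up and upright, within about 5 pixels of their slots. The arm hid blanks 3 and 4 from the top camera.
- **Lever:** it was over by about 0.5 rad while held, judged from the ball's position. Afterwards the ball was back upright and the clamp pad looked open; I did not measure either directly.
- **Bystanders:** the gouge, chuck, mallet, sanding block and purple look-alikes had not moved in the last top picture I viewed, taken before the lever push. The arm did not go near them after that.

The networks gave a few false detections: the gouge as an offcut, and the tray and jig as blanks. I discarded these after comparing them with the pictures.

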